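# Draw the blade bar out of the trimmer housing

### The job

The hedge trimmer's housing is open for repair: stand the motor that is in it upright on the rubber pad at the free place of the parts shelf, so that it makes a neat row with the two spare motors, and let go of it. Then take the long blade bar, which is trapped under the housing's two roofed ends: slide it under one roof, tilt its other end up through the opening and draw it out slantwise. Finish while still holding the bar in the gripper, level and still, with all of it at least 60 mm higher than the top of the housing and touching nothing else; leave the spare motors, the gear and the screwdriver where they are.

Things in the scene. Friction and masses are not known exactly. Their poses are not given: they have to be found in the camera images.
- housing: Orange plastic housing half, fixed: a straight trough 428 mm long (y axis), 190 wide (x), 68 high; origin at the centre of its underside. Floor and walls 4 mm thick, inside 420 x 182 mm. Four screw bosses, 18 mm thick and 60 high, stand outside the long walls at y = -120 and +120; a black loop handle, up to 44 mm high, sticks out 75 mm beyond the -y end.
- opening (a point): Centre of the opening in the housing's top, 68 mm above its underside, axes as the housing's. The opening is 220 mm long (y -110 to +110) and 182 wide; beyond it both ends of the trough are covered by fixed flat roofs 4 mm thick (64 to 68 mm above the housing's underside), with 100 mm of empty trough under each.
- bar: Blade bar, metal, 300 mm long (its y axis), 14 mm wide (x), 20 mm high (z), 0.2 to 0.3 kg, loose, lying along the trough on the inside floor, its middle in the opening and both ends under the roofs; origin at the centre of its underside, which is also the middle of its length; balanced there.
- bar_end_a (a point): Centre of the bar's end face at its +y end (150 mm from the middle, 10 mm above its underside).
- bar_end_b (a point): Centre of the bar's end face at its -y end.
- motor: Plain steel electric motor, an upright cylinder of diameter 38 mm and height 57 mm (and a 10 mm shaft stub on top), about 0.2 kg, loose, standing on the housing's inside floor in the opening beside the bar, on the housing's +x side; origin at the centre of its underside, z its axis.
- shelf: Low plywood shelf, fixed: board 240 mm long (its x axis) and 100 mm wide (y), top 50 mm above the bench; origin at the centre of its underside on the bench. Three places in a row along x at -65, 0 and +65 mm, on its centre line: two hold spare motors, one is free.
- pad: Round black rubber pad, diameter 46 mm, 2 mm thick, fixed on the shelf at the free place; origin at the centre of its underside (50 mm above the bench). The motor belongs centred on its top.
- spare_a: Spare motor like the other, standing on the shelf at one of the places; origin at the centre of its underside. To be left alone.
- spare_b: The other spare motor on the shelf. To be left alone.
- gear: Steel gear wheel, diameter 82 mm, 18 mm high at the hub, lying beyond the housing; origin at the centre of its underside. To be left alone.
- driver: Screwdriver with a black handle 180 to 200 mm long, lying on the bench on the far side of housing and shelf; origin under its middle. To be left alone.

How it is judged (in metres and radians):
On the way, in this order (a step that is already met when the one before it is completed fails the run):
1. the motor stands upright on the rubber pad, let go (horizontal distance between motor and pad below 0.01 m and z of motor in the frame of pad between -0.002 and 0.006 m and angle between motor's own z axis and vertical below 0.1 rad and contact force between the fingers and motor below 0.1 N and linear speed of motor below 0.03 m/s), for 0.2 s.
2. the bar is tilted through the opening: one end above the roofs, the other still under a roof (((height (world z) of bar_end_a above 0.078 m and height (world z) of bar_end_b below 0.055 m and x of bar_end_b in the frame of housing between -0.091 and 0.091 m and y of bar_end_b in the frame of housing between -0.21 and 0.21 m) or (height (world z) of bar_end_b above 0.078 m and height (world z) of bar_end_a below 0.055 m and x of bar_end_a in the frame of housing between -0.091 and 0.091 m and y of bar_end_a in the frame of housing between -0.21 and 0.21 m))), for 0.1 s.
At the end, for the whole second after the job is handed in: The fingers hold the bar, still and level within 0.2 rad, both end centres over 133 mm above the bench, touching no other thing; the motor stands upright (0.1 rad) on the pad, within 10 mm of its centre, let go and at rest (all of step 1 and height (world z) of each of bar_end_a, bar_end_b above 0.133 m and angle between bar's own y axis and vertical between 1.37 and 1.77 rad and contact force between the fingers and bar above 1 N and contact force between bar and housing below 0.3 N and contact force between bar and shelf below 0.3 N and contact force between bar and spare_a below 0.3 N and contact force between bar and spare_b below 0.3 N and contact force between bar and motor below 0.3 N and linear speed of bar below 0.03 m/s and angular speed of bar below 0.2 rad/s); the arm keeps its last pose, push and grip.
It fails at once if a spare motor is moved more than 15 mm (distance of spare_a from where it was at the start of the episode above 0.015 m).
It fails at once if a spare motor is moved more than 15 mm (distance of spare_b from where it was at the start of the episode above 0.015 m).
It fails at once if the gear is moved more than 20 mm (distance of gear from where it was at the start of the episode above 0.02 m).
It fails at once if the screwdriver is moved more than 20 mm (distance of driver from where it was at the start of the episode above 0.02 m).
It also fails if it takes over 58 s, if anything falls off the work surface, if the arm or the gripper's body presses on something with over 40 N, if the wrist force passes 120 N, or if a joint passes its speed limit or range.

### The arm

A 7-joint arm with a two-finger parallel gripper is mounted at the origin on the work surface. World frame = base frame: x ahead of the robot, y to its left, z up, the work surface at z = 0. Lengths are in m, angles in degrees, forces in N, time in s.
With the tool pointing down it reaches from about 0.4 to 0.925 m from the base axis. Payload 5.6 kg.
Tool frame: the origin (TCP) lies at the very end of the fingers, on their centre line; the grasp point (between the pads) lies 19 mm behind it; z points along the fingers, y is the line along which they close (so a half turn about z gives the same grasp; the last joint's range is limited). The gripper opens to 85 mm and grips with 20 to 120 N. Pads are 22 mm wide; open, the fingers measure 114 mm over their backs; the gripper's body (76 mm by 85 mm) begins 54 mm behind the grasp point. The pads swing forward as they close: fully open they stand 13 mm farther back than shut.
Start: joints at [66.979, 26.786, -0.665, 91.828, 0.344, 61.387, -3.226], TCP at [0.228, -0.609, 0.231] pointing down, gripper open.
Joint ranges: [-144.91, 144.91], [-17.63, 115.5], [-89.93, 88.59], [15.96, 139.68], [-74.01, 254.01], [8.47, 105.57], [-167.45, 167.45]. Speed limits (degrees/s): [147.25, 147.25, 180, 180, 180, 180, 180].

### API

Orientations are given as a 3x3 rotation matrix whose columns are the frame's x, y, z axes.
In Python, from bench import telemetry, vision, r gives the robot as it stands. The module is installed in compiled form; this text tells all that it offers.
- The arm moves only by the tool arm_command, never from a script. Its argument "increments" is a list of rows, each a list of 7 numbers: the shift along the world's x, y, z in units of 30 mm (1.0 is 30 mm), then the turn, a rotation vector about the world's x, y, z in units of 6 degrees (1.0 is 6 degrees), then the finger opening in mm, from 0 to 85.4. A call has 1 to 12 rows; each row is the pose to reach, as a shift and turn from the pose commanded when the call began; what a row does not reach only later rows make up. A row lasts 1/8 s, in which the tool goes at most 62.5 mm and 10.7 degrees, less where a joint would pass 70% of its speed; a pose out of reach is approached as far as the arm can. A call with a gripper value outside its range is refused whole. The fingers move at their own pace and stop on an object; the grip force is fixed at half the most. Time passes only in rows, so rows that repeat a pose let the fingers close. It gives the time, the measured TCP pose, the force, the opening and the grip force at its end, in the units of the state.
- telemetry.get_state(): the state, without advancing time (a new reading comes with each control period).
- vision.camera(name): name is "side" or "top"; returns a dict with "pixels" (480x640x3 uint8, red, green, blue), "mtx" (3x3 intrinsics, pixels), "extrinsics" (4x4, takes a point from world to camera coordinates). Camera axes: x right, y up, looking along -z (the intrinsics and any distortion apply to the point x, -y, -z); pixel columns grow to the right and rows downward; lengths in m; the calibration is good to about 2 mm. A picture is of the moment at which its call begins. There is no depth.
- r.close_job(): hands the job in; it is judged then, once.
The state is a dict: "clock": time; "joint_pos": joint angles; "qvel": joint speeds; "tau": joint torques, N m; "ee_pos": TCP position; "eef_rot": TCP orientation; "force": force on the tool from outside, world axes, zero at the start; "torque": the same for the moment, N m; "width": opening from 0.0 (shut) to 1.0 (fully open); "grasp_force": force on a finger pad.
Only numpy, scipy, OpenCV 4.12 (cv2) and the standard library are available. Lean on these libraries where they do the work, as an engineer would, in place of code of your own. Each camera call takes 0.05 s, during which the arm holds its last target. There are 200 camera calls.

## Working session

There is one attempt and no reset: what is moved stays moved. The work goes in short steps, Python scripts to look and compute and a tool call to move; the robot and the scene stay as the last step left them, time stands still between calls to the robot, and variables do not carry over. Pictures are saved under pics/ and viewed, at most 10 in all, crops included, and the job is handed in when it is done.

Besides the shell and the picture viewer there is one more tool, called after ">>>" as name(argument=value, ...) on one line, values as JSON. arm_command: Moves the arm, as the interface text tells. Its arguments: {"type":"object","properties":{"increments":{"type":"array"}},"required":["increments"]}

```bash
mkdir -p pics; cat > h.py <<'E'
import numpy as np, cv2
from bench import telemetry, vision, r
def cam(n):
    d=vision.camera(n); return d["pixels"],np.array(d["mtx"]),np.array(d["extrinsics"]),d
def proj(P,K,E):
    p=E[:3,:3]@np.asarray(P,float)+E[:3,3]; q=K@np.array([p[0],-p[1],-p[2]]); return q[:2]/q[2]
def ray(uv,K,E):
    d=np.linalg.inv(K)@np.array([uv[0],uv[1],1.]); d=np.array([d[0],-d[1],-d[2]])
    R=E[:3,:3]; return -R.T@E[:3,3], R.T@d
def onz(uv,z,K,E):
    o,d=ray(uv,K,E); return o+d*(z-o[2])/d[2]
E
python3 - <<'E'
from h import *
for n in("top","side"):
    I,K,E,d=cam(n); cv2.imwrite(f"pics/{n}0.png",I[:,:,::-1]); print(n,K.round(1).tolist(),(-E[:3,:3].T@E[:3,3]).round(3),(-E[2,:3]).round(3),d.keys())
print(telemetry.get_state())
E
```

```text
top [[550.6, 0.0, 318.1], [0.0, 550.6, 247.3], [0.0, 0.0, 1.0]] [0.387 0.019 1.021] [ 0.224  0.032 -0.974] dict_keys(['pixels', 'mtx', 'extrinsics'])
side [[456.0, 0.0, 319.9], [0.0, 456.0, 245.5], [0.0, 0.0, 1.0]] [ 0.101 -0.476  0.483] [ 0.616  0.598 -0.512] dict_keys(['pixels', 'mtx', 'extrinsics'])
{'clock': 0.1, 'joint_pos': array([66.97958058, 26.83190306, -0.66371416, 91.87544848,  0.34405539,
       61.38590201, -3.2259583 ]), 'qvel': array([ 0.12414601, -0.0500306 ,  0.02815204, -0.08588183,  0.05278285,
       -0.02723335, -0.00466279]), 'tau': array([ 6.36122277e-04, -5.33520305e+01,  2.14433548e-02, -2.51965660e+01,
        1.15290048e-02,  4.30108499e-03, -3.56097871e-05]), 'ee_pos': array([ 0.22798953, -0.60817437,  0.23042424]), 'eef_rot': array([[ 9.36354086e-01,  3.51056357e-01, -6.77335830e-04],
       [ 3.51056988e-01, -9.36352984e-01,  1.44241390e-03],
       [-1.27856855e-04, -1.58839363e-03, -9.99998730e-01]]), 'force': array([0.96089217, 0.57120639, 1.61227461]), 'torque': array([-0.03349068,  0.01830425, -0.02105515]), 'grasp_force': 0.0, 'width': 1.0004231609987522}
```

View pics/top0.png

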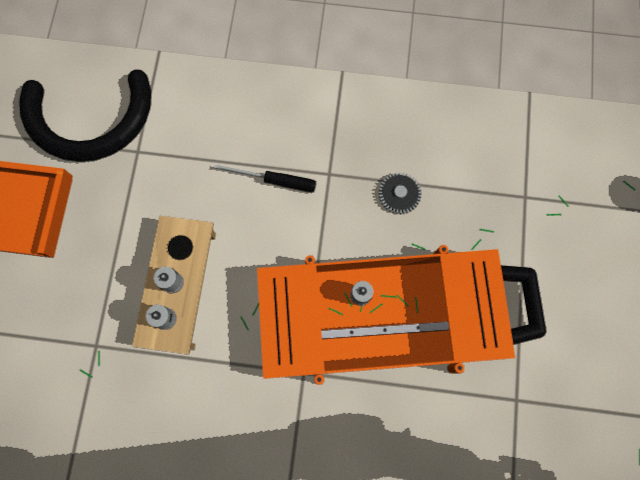

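View pics/side0.png

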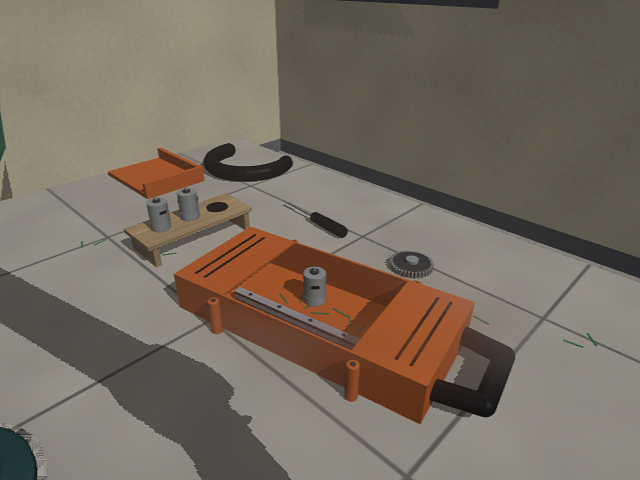

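The top view shows the housing with roof corners near (258,268), (264,378), (514,357) and (499,250). The handle is on the right, which is -y. The motor shaft is at about (363,291), the bar runs from (322,333) to (448,327), the pad is at (180,247), and the spares are at about (166,279) and (158,316). The side view agrees, with the motor shaft at (315,270).

```bash
python3 - <<'E'
from h import *
I,K,E,_=cam("top"); S,Ks,Es,_=cam("side")
hsv=cv2.cvtColor(I,cv2.COLOR_RGB2HSV)
o=cv2.inRange(hsv,(5,150,60),(18,255,255)); o[:,:200]=0
c=max(cv2.findContours(o,0,2)[0],key=cv2.contourArea)
P=[(258,268),(264,378),(514,357),(499,250)]
# roof edge lines by convex hull nearest to corners
h=cv2.convexHull(c)[:,0]
C=[]
for p in P:
    q=h[np.argmin(((h-p)**2).sum(1))]; w=onz(q,.068,K,E); C.append(w); print("corner",q,w.round(4))
C=np.array(C); print("len",np.linalg.norm(C[0]-C[3]),np.linalg.norm(C[1]-C[2]),np.linalg.norm(C[0]-C[1]),np.linalg.norm(C[2]-C[3]))
m=C.mean(0); y=(C[0]+C[1]-C[2]-C[3])[:2]; print("housing",m.round(4),"yaw",np.degrees(np.arctan2(-y[0],y[1])))
def blob(mask,x0,y0,x1,y1):
    z=np.zeros_like(mask); z[y0:y1,x0:x1]=mask[y0:y1,x0:x1]
    return max(cv2.findContours(z,0,1)[0],key=cv2.contourArea)
g=cv2.inRange(hsv,(0,0,75),(179,80,255))
c=blob(g,315,318,452,345); (ctr,wh,a)=cv2.minAreaRect(c); b=cv2.boxPoints((ctr,wh,a)); print("bar",ctr,wh,a)
e=sorted([tuple((b[i]+b[(i+1)%4])/2) for i in range(4) ]); e0,e1=e[0],e[-1]
for q in(e0,e1): print("bar visible end",q,onz(q,.024,K,E).round(4))
d=cv2.inRange(hsv,(0,0,0),(179,255,45)); c=blob(d,160,228,200,262); ctr,wh,a=cv2.minAreaRect(c); (ctr2,rr)=cv2.minEnclosingCircle(c); M=cv2.moments(c); ct=(M['m10']/M['m00'],M['m01']/M['m00'])
print("pad",ct,wh,onz(ct,.052,K,E).round(4))
for n,im,b_ in (("mt",I,(340,270,385,315)),("ms",S,(295,255,335,310)),("sp",I,(140,260,190,335)),("padS",S,(195,195,240,220))):
    x0,y0,x1,y1=b_; cv2.imwrite(f"pics/{n}.png",im[y0:y1,x0:x1,::-1])
t=lambda n,k:cv2.resize(cv2.imread(f"pics/{n}.png"),None,fx=k,fy=k,interpolation=0)
out=np.zeros((600,720,3),np.uint8)
for n,k,x,yy in(("mt",7,0,0),("ms",7,330,0),("sp",4,0,320),("padS",7,330,400)):
    z=t(n,k)[:600-yy,:720-x]; out[yy:yy+z.shape[0],x:x+z.shape[1]]=z
cv2.imwrite("pics/z.png",out)
E
```

```text
corner [257 268] [0.5553 0.1519 0.068 ]
corner [263 377] [0.3717 0.1137 0.068 ]
corner [514 357] [ 0.4578 -0.304   0.068 ]
corner [497 249] [ 0.6424 -0.2655  0.068 ]
len 0.4264050915562361 0.4265402589590804 0.1875757253105161 0.18858372738583343
housing [ 0.5068 -0.076   0.068 ] yaw 11.72462683085558
bar (384.9012451171875, 329.6011047363281) (8.179647445678711, 126.5322265625) 85.96228790283203
bar visible end (np.float32(321.79218), np.float32(334.05588)) [0.4584 0.0245 0.024 ]
bar visible end (np.float32(448.0103), np.float32(325.14633)) [ 0.5026 -0.1987  0.024 ]
pad (179.6253543944917, 247.09315512353177) (22.0, 23.0) [0.5787 0.2988 0.052 ]
```

View pics/z.png

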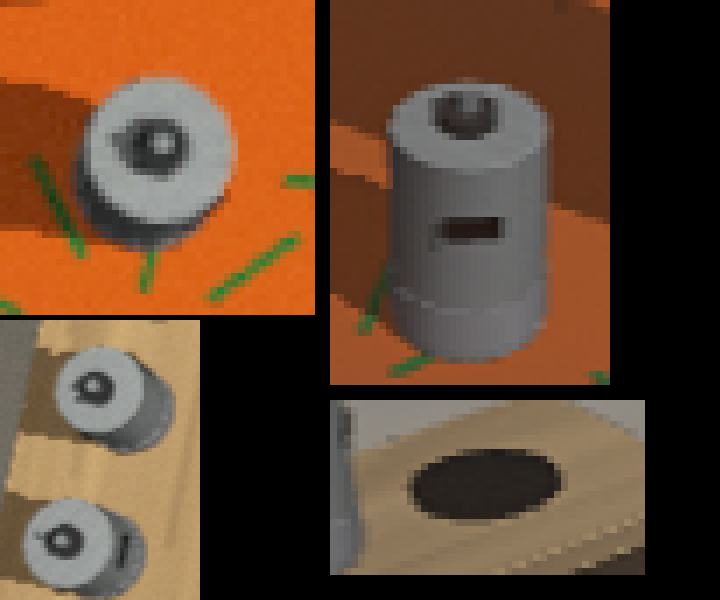

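The zoomed crops give the motor top disc centre at (362.2,290.8) in the top view and (314.4,272.4) in the side view. The spare tops are at (164.5,277.3) and (156.7,315.0), and the pad in the side view is at (216.8,206.6).

```bash
python3 - <<'E'
from h import *
I,K,E,_=cam("top"); S,Ks,Es,_=cam("side")
def tri(a,b):
    o1,d1=ray(a,K,E);o2,d2=ray(b,Ks,Es)
    t=np.linalg.lstsq(np.c_[d1,-d2],o2-o1,rcond=None)[0]; p,q=o1+d1*t[0],o2+d2*t[1]; return (p+q)/2,np.linalg.norm(p-q)
print("motor",onz((362.2,290.8),.061,K,E),onz((314.4,272.4),.061,Ks,Es),tri((362.2,290.8),(314.4,272.4)))
print("pad",onz((179.6,247.1),.052,K,E),onz((216.8,206.6),.052,Ks,Es),tri((179.6,247.1),(216.8,206.6)))
a=onz((164.5,277.3),.107,K,E);b=onz((156.7,315),.107,K,E);print("spares",a,b,np.linalg.norm(a-b),"extrap",2*a-b,"rowdir",np.degrees(np.arctan2(*(a-b)[1::-1])))
# bar holes profile
p0=np.array([.4584,.0245,.024]);p1=np.array([.5026,-.1987,.024]);L=np.linalg.norm(p1-p0);g=cv2.cvtColor(I,cv2.COLOR_RGB2GRAY).astype(np.float32)
row=[]
for s in np.arange(0,L,.002):
    u=proj(p0+(p1-p0)*s/L,K,E); row.append(int(cv2.getRectSubPix(g,(1,3),(float(u[0]),float(u[1]))).mean()))
print(row)
b=p0[:2];h=np.array([.5068,-.076]);y=np.radians(11.72);Y=np.array([-np.sin(y),np.cos(y)]);X=np.array([np.cos(y),np.sin(y)])
for n,q in(("p0",p0),("p1",p1),("motor",onz((362.2,290.8),.061,K,E))): print(n,(q[:2]-h)@X,(q[:2]-h)@Y)
E
```

```text
motor [ 0.5393214  -0.03678744  0.061     ] [ 0.53951083 -0.03693628  0.061     ] (array([ 0.53941887, -0.03686313,  0.06098158]), np.float64(0.00023787303938848953))
pad [0.57867217 0.29885906 0.052     ] [0.57923482 0.29851078 0.052     ] (array([0.57895886, 0.2986933 , 0.05198729]), np.float64(0.0006615637990170972))
spares [0.51316264 0.29871546 0.107     ] [0.44915037 0.29963201 0.107     ] 0.06401883192180692 extrap [0.57717491 0.2977989  0.107     ] rowdir -0.8203261994508102
[167, 172, 171, 171, 171, 172, 172, 174, 173, 172, 173, 172, 172, 172, 172, 173, 173, 173, 173, 174, 174, 173, 173, 174, 164, 115, 67, 69, 126, 173, 174, 173, 173, 173, 172, 173, 173, 173, 173, 172, 172, 173, 173, 173, 172, 172, 171, 173, 172, 173, 172, 171, 171, 170, 161, 118, 61, 71, 125, 164, 169, 169, 168, 168, 168, 170, 168, 168, 168, 169, 169, 169, 168, 167, 166, 169, 168, 168, 167, 168, 167, 168, 168, 169, 160, 117, 67, 65, 79, 90, 94, 93, 93, 92, 92, 92, 93, 92, 92, 92, 94, 94, 93, 93, 95, 93, 93, 94, 94, 92, 93, 93, 92, 91]
p0 -0.02697648092660115 0.10823622072493445
p1 -0.02903637836077745 -0.11928880388238358
motor 0.03980860271274547 0.031789015760248535
```

```bash
python3 - <<'E'
from h import *
S,Ks,Es,_=cam("side")
y=np.radians(11.72);Y=np.array([-np.sin(y),np.cos(y)]);X=np.array([np.cos(y),np.sin(y)]);h=np.array([.5068,-.076])
for s in np.arange(.04,.19,.004):
    q=h+X*-.028+Y*s; u=proj([*q,.024],Ks,Es); px=cv2.getRectSubPix(S,(1,3),(float(u[0]),float(u[1]))).reshape(-1,3).mean(0).astype(int); print(round(s,3),u.round(0).astype(int).tolist(),px.tolist(),end="; ")
cv2.imwrite("pics/s2.png",cv2.resize(S[270:340,210:310,::-1],None,fx=8,fy=8,interpolation=0))
E
```

```text
0.04 [287, 310] [129, 124, 126]; 0.044 [284, 310] [129, 124, 126]; 0.048 [282, 309] [129, 124, 127]; 0.052 [280, 308] [112, 107, 108]; 0.056 [278, 307] [78, 68, 67]; 0.06 [276, 306] [113, 109, 110]; 0.064 [274, 305] [129, 126, 127]; 0.068 [272, 304] [129, 125, 127]; 0.072 [271, 304] [129, 125, 127]; 0.076 [269, 303] [128, 125, 126]; 0.08 [267, 302] [129, 124, 127]; 0.084 [265, 301] [129, 125, 126]; 0.088 [263, 300] [129, 125, 127]; 0.092 [261, 299] [129, 125, 127]; 0.096 [259, 299] [128, 125, 127]; 0.1 [257, 298] [128, 124, 127]; 0.104 [255, 297] [128, 123, 126]; 0.108 [253, 296] [128, 124, 126]; 0.112 [251, 295] [109, 104, 105]; 0.116 [250, 295] [84, 76, 75]; 0.12 [248, 294] [114, 110, 111]; 0.124 [246, 293] [128, 124, 126]; 0.128 [244, 292] [128, 124, 126]; 0.132 [242, 291] [128, 124, 126]; 0.136 [240, 291] [128, 124, 125]; 0.14 [239, 290] [127, 124, 127]; 0.144 [237, 289] [136, 117, 111]; 0.148 [235, 288] [132, 77, 48]; 0.152 [233, 288] [133, 69, 37]; 0.156 [231, 287] [150, 78, 41]; 0.16 [230, 286] [158, 82, 43]; 0.164 [228, 285] [158, 82, 43]; 0.168 [226, 285] [157, 82, 43]; 0.172 [224, 284] [158, 82, 43]; 0.176 [223, 283] [158, 82, 43]; 0.18 [221, 282] [157, 82, 43]; 0.184 [219, 282] [157, 82, 43]; 0.188 [218, 281] [158, 83, 44];
```

View pics/s2.png

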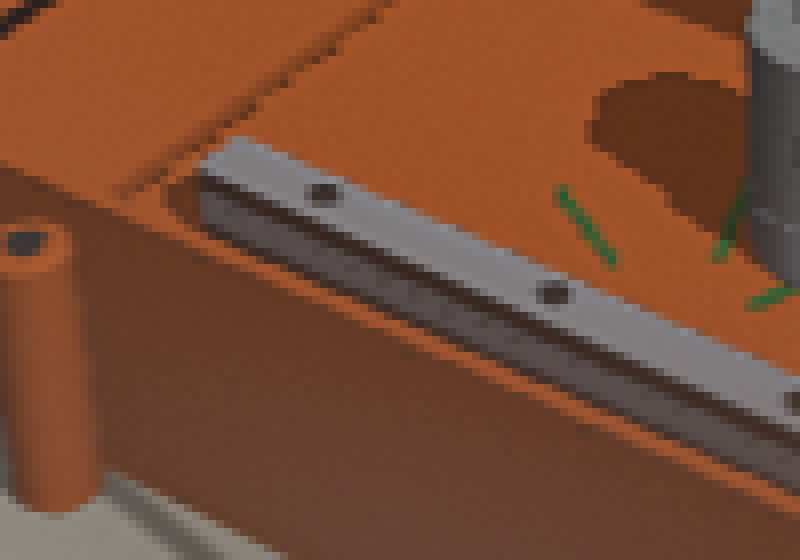

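>>> arm_command(increments=[[10.4, 19.1, -3.4, 0, 0, -1.5, 85], [10.4, 19.1, -3.4, 0, 0, -1.5, 85], [10.4, 19.1, -3.4, 0, 0, -1.5, 85], [10.4, 19.1, -3.4, 0, 0, -1.5, 85], [10.4, 19.1, -3.4, 0, 0, -1.5, 85], [10.4, 19.1, -3.4, 0, 0, -1.5, 85], [10.4, 19.1, -3.4, 0, 0, -1.5, 85], [10.4, 19.1, -3.4, 0, 0, -1.5, 85], [10.4, 19.1, -3.4, 0, 0, -1.5, 85], [10.4, 19.1, -3.4, 0, 0, -1.5, 85], [10.4, 19.1, -3.4, 0, 0, -1.5, 85], [10.4, 19.1, -3.4, 0, 0, -1.5, 85]])

```text
clock: 1.85
ee_pos: [0.541, -0.0319, 0.1289]
eef_rot: [[0.979, 0.206, -0.0], [0.206, -0.979, 0.002], [0.0, -0.002, -1.0]]
force: [0.2, -0.3, 0.4]
width: 0.995
grasp_force: 0.0
```

The side crop shows the bar's end face at housing y = +145 mm, at crop position (200,180). With holes every 60 mm, that puts the bar's centre at the hole at housing y = -5 mm, world about (0.480,-0.086). Next I descend on the motor.

>>> arm_command(increments=[[0, -0.05, -1.7, 0, 0, 0, 85], [0, -0.05, -3.3, 0, 0, 0, 85], [0, -0.05, -3.5, 0, 0, 0, 85], [0, -0.05, -3.5, 0, 0, 0, 85], [0, -0.05, -3.5, 0, 0, 0, 30], [0, -0.05, -3.5, 0, 0, 0, 30], [0, -0.05, -3.5, 0, 0, 0, 30], [0, -0.05, -3.5, 0, 0, 0, 30], [0, -0.05, -3.5, 0, 0, 0, 30], [0, -0.05, -3.5, 0, 0, 0, 30]])

```text
clock: 3.1
ee_pos: [0.5411, -0.037, 0.0258]
eef_rot: [[0.98, 0.2, 0.002], [0.2, -0.98, -0.0], [0.002, 0.001, -1.0]]
force: [-0.8, 0.3, 7.1]
width: 0.431
grasp_force: 59.4
```

>>> arm_command(increments=[[0, 0, 1.5, 0, 0, 0, 30], [0, 0, 3.2, 0, 0, 0, 30], [0.4, 1.5, 3.5, 0, 0, -0.5, 30], [1.0, 3.0, 3.5, 0, 0, -1.0, 30], [1.31, 4.7, 3.5, 0, 0, -1.5, 30], [1.31, 6.4, 3.5, 0, 0, -1.93, 30], [1.31, 8.1, 3.5, 0, 0, -1.93, 30], [1.31, 9.6, 3.5, 0, 0, -1.93, 30], [1.31, 10.8, 3.5, 0, 0, -1.93, 30], [1.31, 11.19, 2.8, 0, 0, -1.93, 30], [1.31, 11.19, 2.2, 0, 0, -1.93, 30], [1.31, 11.19, 2.2, 0, 0, -1.93, 30]])

```text
clock: 4.6
ee_pos: [0.5783, 0.2949, 0.0871]
eef_rot: [[1.0, -0.003, -0.005], [-0.003, -1.0, -0.004], [-0.005, 0.004, -1.0]]
force: [0.5, -1.0, -1.3]
width: 0.427
grasp_force: 60.6
```

```bash
python3 - <<'E'
from h import *
s=telemetry.get_state(); print(s['ee_pos'],s['eef_rot'].round(3).tolist(),s['force'],s['grasp_force'])
T,_,_,_=cam("top");S,_,_,_=cam("side")
a=cv2.resize(T[200:320,110:250,::-1],None,fx=2.85,fy=2.85,interpolation=2);b=cv2.resize(S[120:260,130:260,::-1],None,fx=3,fy=3,interpolation=2)
o=np.zeros((430,800,3),np.uint8);o[:a.shape[0],:a.shape[1]]=a;o[:b.shape[0],400:400+b.shape[1]]=b;cv2.imwrite("pics/p3.png",o)
E
```

```text
[0.5782976  0.2949112  0.08708487] [[1.0, -0.003, -0.005], [-0.003, -1.0, -0.004], [-0.005, 0.004, -1.0]] [ 0.49673641 -1.01024415 -1.34536926] 60.62031626701355
```

View pics/p3.png

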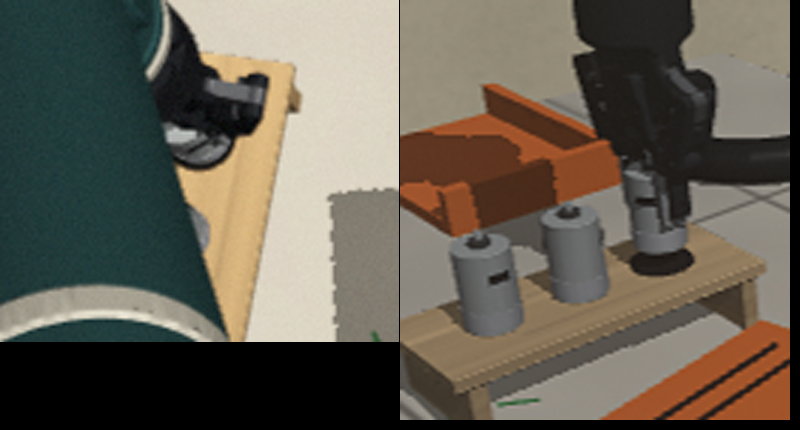

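The side view shows the motor held upright just above the pad, with the spares untouched. I lower it in small steps.

>>> arm_command(increments=[[0, 0, 0, 0, 0, 0, 30], [0, 0, -0.2, 0, 0, 0, 30], [0, 0, -0.4, 0, 0, 0, 30], [0, 0, -0.4, 0, 0, 0, 30]])

```text
clock: 5.2
ee_pos: [0.579, 0.2983, 0.0775]
eef_rot: [[1.0, -0.0, -0.001], [-0.0, -1.0, -0.001], [-0.001, 0.001, -1.0]]
force: [0.2, 0.7, -1.8]
width: 0.432
grasp_force: 60.6
```

>>> arm_command(increments=[[0.04, 0.02, -0.07, 0, 0, 0, 30], [0.04, 0.02, -0.12, 0, 0, 0, 30], [0.04, 0.02, -0.13, 0, 0, 0, 30], [0.04, 0.02, -0.13, 0, 0, 0, 30]])

```text
clock: 5.7
ee_pos: [0.5807, 0.2992, 0.0744]
eef_rot: [[1.0, -0.0, 0.0], [-0.0, -1.0, 0.0], [0.0, -0.0, -1.0]]
force: [-0.2, 0.2, -2.3]
width: 0.434
grasp_force: 60.6
```

>>> arm_command(increments=[[0, 0, -0.04, 0, 0, 0, 30], [0, 0, -0.06, 0, 0, 0, 30], [0, 0, -0.06, 0, 0, 0, 30]])

```text
clock: 6.08
ee_pos: [0.5809, 0.2993, 0.0738]
eef_rot: [[1.0, -0.0, 0.0], [-0.0, -1.0, 0.0], [0.0, -0.0, -1.0]]
force: [-2.7, -2.0, 5.2]
width: 0.432
grasp_force: 61.5
```

>>> arm_command(increments=[[0, 0, 0, 0, 0, 0, 75], [0, 0, 0, 0, 0, 0, 75], [0, 0, 0, 0, 0, 0, 75], [0, 0, 0, 0, 0, 0, 75], [0, 0, 1, 0, 0, 0, 75], [0, 0, 2.5, 0, 0, 0, 75], [0, 0, 4, 0, 0, 0, 75], [0, -1.5, 4.2, 0, 0, 0, 75], [0, -3, 4.2, 0, 0, 0, 75], [0, -5, 4.2, 0, 0, 0, 75], [0, -7, 4.2, 0, 0, 0, 75], [0, -7, 4.2, 0, 0, 0, 75]])

```text
clock: 7.58
ee_pos: [0.5811, 0.0822, 0.1986]
eef_rot: [[1.0, -0.01, -0.0], [-0.01, -1.0, -0.003], [-0.0, 0.003, -1.0]]
force: [1.4, 0.5, 0.1]
width: 0.877
grasp_force: 0.0
```

```bash
python3 - <<'E'
from h import *
s=telemetry.get_state(); print(s['ee_pos'],s['joint_pos'].round(0))
S,Ks,Es,_=cam("side");T,K,E,_=cam("top")
a=cv2.resize(T[200:340,110:250,::-1],None,fx=2.8,fy=2.8,interpolation=2);b=cv2.resize(S[120:260,130:260,::-1],None,fx=3,fy=3,interpolation=2)
o=np.zeros((430,800,3),np.uint8);o[:a.shape[0],:a.shape[1]]=a;o[:b.shape[0],400:400+b.shape[1]]=b;cv2.imwrite("pics/p4.png",o)
E
```

```text
[0.58112445 0.08222061 0.19857594] [  -3.   23.  -11.  102.    5.   55. -107.]
```

View pics/p4.png

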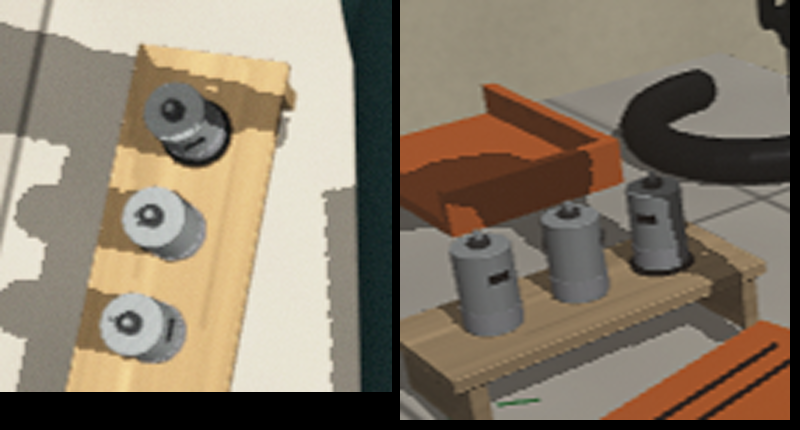

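Motor and spares now stand in a neat row, with the motor centred on the pad and upright in both views. I move over the bar centre and turn +101.5°.

>>> arm_command(increments=[[-0.6, -1.0, 0, 0, 0, 1.7, 75], [-1.2, -2.0, 0, 0, 0, 3.4, 75], [-1.8, -3.0, 0, 0, 0, 5.1, 75], [-2.4, -4.0, 0, 0, 0, 6.8, 75], [-3.0, -5.0, 0, 0, 0, 8.5, 75], [-3.36, -5.86, 0, 0, 0, 10.2, 75], [-3.36, -5.86, 0, 0, 0, 11.9, 75], [-3.36, -5.86, -0.8, 0, 0, 13.6, 75], [-3.36, -5.86, -1.6, 0, 0, 15.3, 75], [-3.36, -5.86, -2.5, 0, 0, 16.9, 75], [-3.36, -5.86, -2.9, 0, 0, 16.9, 75], [-3.36, -5.86, -2.9, 0, 0, 16.9, 75]])

```text
clock: 9.18
ee_pos: [0.4799, -0.0855, 0.1112]
eef_rot: [[-0.196, 0.981, -0.001], [0.981, 0.196, 0.001], [0.001, -0.001, -1.0]]
force: [-0.3, -0.3, -0.3]
width: 0.878
grasp_force: 0.0
```

```bash
python3 - <<'E'
from h import *
s=telemetry.get_state(); print(s['ee_pos'],s['joint_pos'].round(0))
_,K,E,_=cam("top")
print(onz((171.8,239),.109,K,E))
E
```

```text
[ 0.4798764  -0.08546629  0.11118145] [ 27.  24. -24. 118.  15.  41.   4.]
[0.57972303 0.29820287 0.109     ]
```

>>> arm_command(increments=[[0, -0.03, -1.5, 0, 0, 0, 50], [0, -0.03, -2.8, 0, 0, 0, 50], [0, -0.03, -3.4, 0, 0, 0, 50], [0, -0.03, -3.47, 0, 0, 0, 50], [0, -0.03, -3.47, 0, 0, 0, 50], [0, -0.03, -3.47, 0, 0, 0, 5], [0, -0.03, -3.47, 0, 0, 0, 5], [0, -0.03, -3.47, 0, 0, 0, 5], [0, -0.03, -3.47, 0, 0, 0, 5], [0, -0.03, -3.47, 0, 0, 0, 5], [0, -0.03, -3.47, 0, 0, 0, 5]])

```text
clock: 10.6
ee_pos: [0.4808, -0.0878, 0.0086]
eef_rot: [[-0.197, 0.98, 0.002], [0.98, 0.197, -0.001], [-0.001, 0.002, -1.0]]
force: [0.2, -0.2, 6.8]
width: 0.145
grasp_force: 59.5
```

>>> arm_command(increments=[[0, 0, 0.2, 0, 0, 0, 5], [0, 0, 0.3, 0, 0, 0, 5], [-0.1, 0.5, 0.3, 0, 0, 0, 5], [-0.2, 1.0, 0.3, 0, 0, 0, 5], [-0.3, 1.5, 0.3, 0, 0, 0, 5], [-0.38, 1.85, 0.3, 0, 0, 0, 5], [-0.4, 1.93, 0.3, 0, 0, 0, 5], [-0.4, 1.93, 0.3, 0, 0, 0, 5], [-0.4, 1.93, 0.3, 0, 0, 0, 5]])

```text
clock: 11.72
ee_pos: [0.468, -0.0302, 0.0165]
eef_rot: [[-0.196, 0.981, 0.0], [0.981, 0.196, -0.0], [-0.0, 0.0, -1.0]]
force: [0.6, -0.1, -2.8]
width: 0.141
grasp_force: 58.8
```

```bash
python3 - <<'E'
from h import *
S,Ks,Es,_=cam("side")
cv2.imwrite("pics/s5.png",cv2.resize(S[200:420,170:480,::-1],None,fx=2.5,fy=2.5))
E
```

```text
(no output)
```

View pics/s5.png

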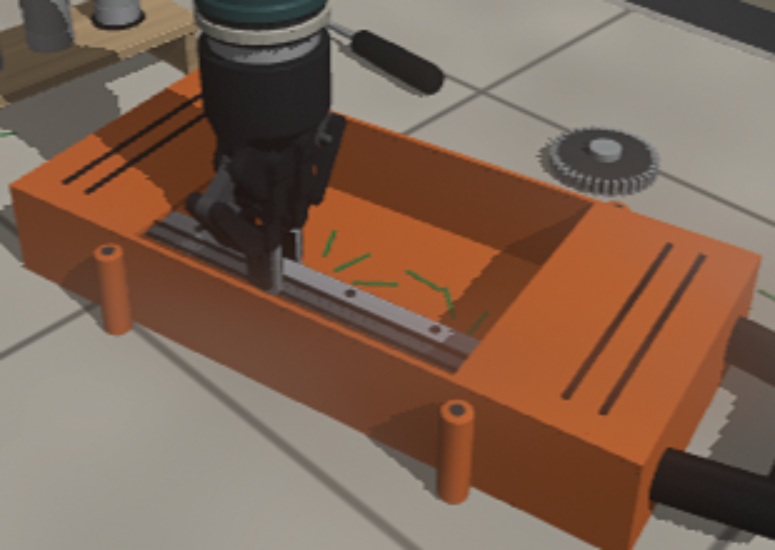

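The side view shows the bar held and shifted toward +y, with holes at crop (350,293) and (435,329). The -y end can't be seen from here, so I check it in the top camera.

```bash
python3 - <<'E'
from h import *
T,K,E,_=cam("top")
y=np.radians(11.5);Y=np.array([-np.sin(y),np.cos(y)]);X=np.array([np.cos(y),np.sin(y)]);h=np.array([.5068,-.076])
q0=np.array([.468,-.0302]);print((q0-h)@Y,(q0-h)@X)
for s in np.arange(-.03,-.18,-.004):
    u=proj([*(q0+Y*s),.033],K,E); px=cv2.getRectSubPix(T,(1,3),(float(u[0]),float(u[1]))).reshape(-1,3).mean(0).astype(int); print(round(s,3),px.tolist(),end="; ")
E
```

```text
0.05261602732702124 -0.02889002714298056
-0.03 [18, 35, 34]; -0.034 [22, 36, 35]; -0.038 [18, 35, 33]; -0.042 [19, 34, 34]; -0.046 [21, 35, 36]; -0.05 [19, 34, 36]; -0.054 [20, 36, 36]; -0.058 [17, 35, 37]; -0.062 [20, 37, 37]; -0.066 [22, 40, 40]; -0.07 [25, 44, 43]; -0.074 [22, 42, 42]; -0.078 [24, 43, 44]; -0.082 [25, 45, 45]; -0.086 [25, 46, 46]; -0.09 [26, 47, 47]; -0.094 [27, 49, 49]; -0.098 [28, 52, 50]; -0.102 [30, 53, 53]; -0.106 [27, 51, 50]; -0.11 [33, 56, 55]; -0.114 [121, 129, 131]; -0.118 [80, 80, 80]; -0.122 [164, 164, 167]; -0.126 [188, 189, 191]; -0.13 [122, 122, 123]; -0.134 [109, 107, 109]; -0.138 [107, 107, 109]; -0.142 [108, 110, 111]; -0.146 [107, 102, 99]; -0.15 [140, 62, 19]; -0.154 [140, 59, 14]; -0.158 [142, 60, 16]; -0.162 [142, 62, 18]; -0.166 [140, 58, 11]; -0.17 [141, 59, 17]; -0.174 [233, 112, 31]; -0.178 [233, 112, 30];
```

The bar's hole sits at -118 mm and its -y end at about -148 mm from the grip. The ends are therefore at housing y = +205 and -95, both clear of the roof edge. I tilt by 18° about the housing -x axis while lifting 42 mm.

>>> arm_command(increments=[[0, 0, 0.28, -0.49, -0.1, 0, 5], [0, 0, 0.53, -0.98, -0.2, 0, 5], [0, 0, 0.77, -1.47, -0.3, 0, 5], [0, 0, 1.0, -1.96, -0.4, 0, 5], [0, 0, 1.2, -2.45, -0.5, 0, 5], [0, 0, 1.4, -2.94, -0.6, 0, 5], [0, 0, 1.4, -2.94, -0.6, 0, 5], [0, 0, 1.4, -2.94, -0.6, 0, 5], [0, 0, 1.4, -2.94, -0.6, 0, 5]])

```text
clock: 12.95
ee_pos: [0.4678, -0.0303, 0.0583]
eef_rot: [[-0.186, 0.981, 0.061], [0.933, 0.196, -0.303], [-0.309, 0.001, -0.951]]
force: [0.0, -0.9, -2.8]
width: 0.146
grasp_force: 58.9
```

```bash
python3 - <<'E'
from h import *
S,Ks,Es,_=cam("side")
cv2.imwrite("pics/s6.png",cv2.resize(S[180:420,150:480,::-1],None,fx=2.4,fy=2.4))
E
```

```text
(no output)
```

View pics/s6.png

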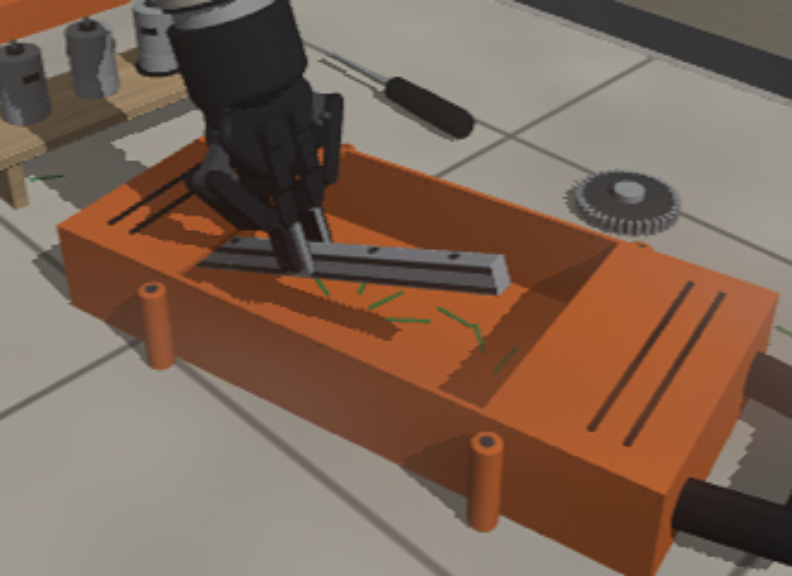

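The view shows the raised end at crop (500,275), clear of the -y roof, with the other end under the +y roof. The contact force is nearly zero. I draw it out along its axis, then lift.

>>> arm_command(increments=[[0.14, -0.67, 0.22, 0, 0, 0, 5], [0.27, -1.35, 0.45, 0, 0, 0, 5], [0.4, -2.02, 0.67, 0, 0, 0, 5], [0.54, -2.7, 0.9, 0, 0, 0, 5], [0.68, -3.37, 1.12, 0, 0, 0, 5], [0.81, -4.04, 1.4, 0, 0, 0, 5], [0.81, -4.04, 1.8, 0, 0, 0, 5], [0.81, -4.04, 2.5, 0, 0, 0, 5], [0.81, -4.04, 3.3, 0, 0, 0, 5], [0.81, -4.04, 4.2, 0, 0, 0, 5], [0.81, -4.04, 5.0, 0, 0, 0, 5], [0.81, -4.04, 5.5, 0, 0, 0, 5]])

```text
clock: 14.5
ee_pos: [0.4923, -0.1501, 0.2247]
eef_rot: [[-0.188, 0.98, 0.063], [0.932, 0.198, -0.302], [-0.309, 0.002, -0.951]]
force: [0.2, 0.1, -3.2]
width: 0.143
grasp_force: 58.8
```

>>> arm_command(increments=[[0, 0, 0, 0.49, 0.1, 0, 5], [0, 0, 0, 0.98, 0.2, 0, 5], [0, 0, 0, 1.47, 0.3, 0, 5], [0, 0, 0, 1.96, 0.4, 0, 5], [0, 0, 0, 2.45, 0.5, 0, 5], [0, 0, 0, 2.94, 0.6, 0, 5], [0, 0, 0, 2.94, 0.6, 0, 5], [0, 0, 0, 2.94, 0.6, 0, 5], [0, 0, 0, 2.94, 0.6, 0, 5], [0, 0, 0, 2.94, 0.6, 0, 5]])

```text
clock: 15.75
ee_pos: [0.4922, -0.1503, 0.2235]
eef_rot: [[-0.198, 0.98, 0.0], [0.98, 0.198, -0.0], [-0.0, 0.0, -1.0]]
force: [0.0, -0.5, -2.8]
width: 0.145
grasp_force: 58.8
```

```bash
python3 - <<'E'
from h import *
S,Ks,Es,_=cam("side")
cv2.imwrite("pics/s7.png",S[:,:,::-1])
E
```

```text
(no output)
```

View pics/s7.png

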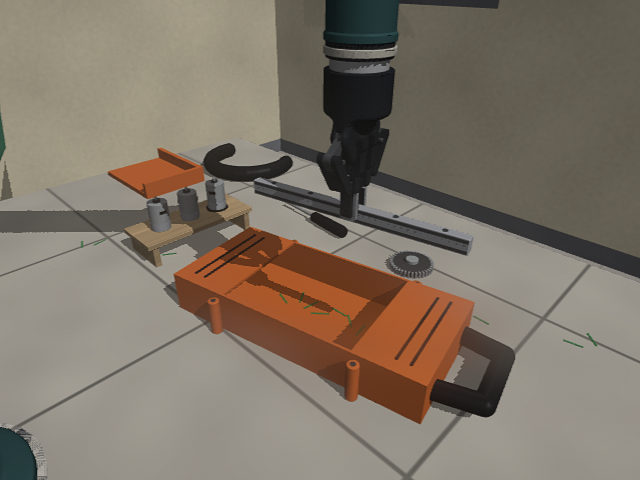

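The bar is held level and clear of the housing at z ≈ 0.22, running from (255,185) to (470,245). The motors stand in a row on the shelf, and the gear and screwdriver are where they were.

```bash
python3 -c "
from bench import r
print(r.close_job())"
```

```text
the job is handed in; nothing more can be done
None
```

The job is handed in: the motor stands released on the pad, about 1 mm off centre, and the gripper holds the blade bar level and still at about 0.22 m, clear of everything else; the tool reported no verdict.

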